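# Wind the board slide to its index with the loose crank

## Task

Fit the loose hand crank fully home on the square shaft end of the board slide, take it by its spinning grip and wind clockwise for several turns until the carriage's pointer blade stands in line with the fixed index blade, then let go and leave the crank on the shaft. Feel it on and wind it gently without forcing the shaft, never tip the crank over, and do not let it come off once winding has begun. Keep the robot itself off the slide and its circuit board, and leave the other things on the bench alone.

Things in the scene. Friction and masses are not known exactly. Their poses are not given: they have to be found in the camera images.
- crank: Loose steel crank, 0.2-0.3 kg, standing on its hub on the bench. Origin: centre of the hub's underside, on the socket axis; z up, x along the arm. Hub 30 x 30 mm, z 0 to 24, with a socket 15.5 mm square (sides along x, y), 24 deep, open below. Arm: flat bar 18 mm wide, z 24 to 32, x -15 to 67. It stands by itself, and stays on the shaft by its weight.
- boss (a point): Middle of the crank's square boss, on the socket axis 46 mm above the hub's underside: 18 x 18 mm (sides along the crank's x, y), z 32 to 60. The place to hold the crank for fitting.
- knob (a point): On the axis of the crank's round upright black grip, 55 mm from the socket axis (crank x), 56 mm above the hub's underside. Grip 18 mm diameter, z 34 to 76; it spins freely on the arm: the place to hold the crank for winding.
- slide_base: Board slide, fixed to the bench: aluminium plate 150 x 400 x 12 mm. Origin on the vertical shaft axis at bench height; z up, carriage travels along y. At the origin a grey gear housing 76 x 76 mm, 50 mm high, with the shaft end standing out of it. Plate from y -55 to 345; microscope column 182 mm high at y 328, its tube 112 to 197 mm above the bench over y 225.
- shaft_seat (a point): On the shaft axis 51 mm above the bench, fixed to the base (it does not turn): the crank's origin lies here when fully home. The shaft turns stiffly, 0.13 N m (2 to 3 N at the grip), stays where left. Over 50 N between crank and slide (some 20 N at the hand) is forcing it. Clockwise from above drives the carriage to the base's +y, away from the shaft, 12 mm a turn.
- pilot (a point): Shaft top, 75 mm above the bench: round pilot 10 mm diameter, 5 high, on a 14 mm square 20 high whose top 2 mm tapers to 13 mm square. Its angle varies, unmeasured: the socket slips over the pilot, then rests on the square, 19 to 17 mm above home, until the crank is turned so that the squares agree (within about 0.1 rad, every quarter turn). Home, the socket's end rests on the pilot.
- pointer (a point): Tip of the pointer blade (6 mm wide in y) on the +x edge of the carriage, 36 mm above the bench. The carriage is 92 x 110 mm with a blue circuit board on top, highest part 46 mm above the bench.
- index (a point): Tip of the fixed index blade (6 mm wide in y) on the base plate beside the carriage, 62 mm in x and 155 mm in y from the base's origin, 36 mm above the bench; axes as the base. Pointer and index are in line when they have the same y in the base's frame; at the start the pointer is 24 to 33 mm short (lower y). The carriage can run about 14 mm beyond.
- spool: Bystander: aluminium wire spool standing on end, 56 mm diameter, 42 mm high; origin centre of the underside.
- screwdriver: Bystander: screwdriver, 180 mm, lying on the bench; origin under its middle.
- parts_tray: Bystander: grey parts tray 70 x 70 x 25 mm with four compartments; origin centre of the underside.

How it is judged:
By the outcome, as a careful person would: the job done as asked, in the order asked, and still so for the second after the job is handed in, with the robot touching nothing.
It also fails if it takes over 72 s, if anything falls off the work surface, if the arm or the gripper's body presses on something with over 40 N, if the wrist force passes 120 N, or if a joint passes its speed limit or range.

## Robot

A 6-joint arm with a two-finger parallel gripper is mounted at the origin on the work surface. World frame = base frame: x ahead of the robot, y to its left, z up, the work surface at z = 0. Lengths are in m, angles in degrees, forces in N, time in s.
With the tool pointing down it reaches from about 0.4 to 0.825 m from the base axis. Payload 7 kg.
Tool frame: the origin (TCP) lies on the centre line of the jaws, within the pads' length; the fingertips stand 19 mm ahead of it and the grasp point (between the pads) is the TCP (r.tip_extent is the distance from the TCP to the fingertips, in m); z points along the fingers, y is the line along which they close (so a half turn about z gives the same grasp; the last joint's range is limited). The gripper opens to 88 mm and grips with 3 to 60 N. Pads are 19 mm wide; open, the fingers measure 130 mm over their backs; the gripper's body (78 mm by 193 mm) begins 47 mm behind the grasp point.
Start: joints at [-54.081, 20.546, 0.682, 0, -70.136, -16.507], TCP at [0.224, -0.637, 0.246] pointing down, gripper open.
Joint ranges: [-176.03, 176.03], [-82.01, 121.73], [-58.28, 71.71], [-173.87, 95.51], [-174.79, -0.11], [-173.66, 173.66]. Speed limits (degrees/s): [136.94, 136.94, 172.46, 180, 180, 180].

## Interface

Orientations are given as [roll, pitch, yaw] about the fixed x, y, z axes, in that order (R = Rz(yaw) Ry(pitch) Rx(roll)).
In Python, from plant import r gives the robot as it stands. The module is installed in compiled form; this text tells all that it offers.
- The arm moves only by the tool jog_arm, never from a script. Its argument "deltas" is a list that holds one entry, the list of rows, each a list of 5 numbers: the opening, from -1 (shut) to 1 (fully open), then the shift along the world's x, y, z in cm, then the turn about the world's z in rad. In form: [[[claw, dx, dy, dz, turn], ...]]. A call has 1 to 8 rows; each row shifts and turns the commanded pose from where the row before left it; what a row does not reach is not made up. A row lasts 1/8 s, in which the tool goes at most 62.5 mm and 10.7 degrees, less where a joint would pass 70% of its speed; a pose out of reach is approached as far as the arm can. A call with a gripper value outside its range is refused whole. The fingers move at their own pace and stop on an object; "force" is the grip in N (left out, the last holds). Time passes only in rows, so rows that do not move let the fingers close. It gives the time, the measured TCP pose, the force, the opening and the grip force at its end, in the units of the state.
- r.get_state(): the state, without advancing time (a new reading comes with each control period).
- r.capture(name): name is "scene" or "top"; returns the picture (480x640x3 uint8, blue, green, red); there is no depth.
- r.camera_info(name): a dict with "fx", "fy", "cx", "cy" (pixels), "view" (4x4, takes a point from world to camera coordinates). Camera axes: x right, y up, looking along -z (the intrinsics and any distortion apply to the point x, -y, -z); pixel columns grow to the right and rows downward; lengths in m; the calibration is good to about 2 mm. A picture is of the moment at which its call begins. camera_info takes no time and is no camera call.
- r.close_job(): hands the job in; it is judged then, once.
The state is a dict: "time_s": time; "joints": joint angles; "qd": joint speeds; "joint_torque": joint torques, N m; "tcp_pos": TCP position; "eef_rot": TCP orientation; "contact_force": force on the tool from outside, world axes, zero at the start; "moment": the same for the moment, N m; "gripper_width": finger opening in m; "gripper_force": force on a finger pad.
Only numpy, scipy, OpenCV 4.12 (cv2) and the standard library are available. Lean on these libraries where they do the work, as an engineer would, in place of code of your own. Each camera call takes 0.05 s, during which the arm holds its last target. There are 200 camera calls.

## Working session

There is one attempt and no reset: what is moved stays moved. The work goes in short steps, Python scripts to look and compute and a tool call to move; the robot and the scene stay as the last step left them, time stands still between calls to the robot, and variables do not carry over. Pictures are saved under pics/ and viewed, at most 11 in all, crops included, and the job is handed in when it is done.

Besides the shell and the picture viewer there is one more tool, called after "Emit:" by a JSON object that holds its "fn" and its "kwargs", one argument or row to a line. jog_arm: Moves the arm, as the interface text tells. Its arguments: {"type":"object","properties":{"deltas":{"type":"array"},"force":{"type":"number"}},"required":["deltas"]}

```bash
mkdir -p pics; python3 - <<'E'
from plant import r
import cv2, numpy as np
np.set_printoptions(precision=5,suppress=True)
for n in("scene","top"):
    cv2.imwrite(f"pics/{n}0.png",r.capture(n)); i=r.camera_info(n); print(n,{k:(np.array(v) if k=="view" else v) for k,v in i.items()})
print(r.get_state(), r.tip_extent)
E
```

```text
scene {'fx': 463.3784146893655, 'fy': 463.3784146893655, 'cx': 312.76067451089324, 'cy': 241.19318565770362, 'view': array([[ 0.32953,  0.94411, -0.00869, -0.17248],
       [-0.77726,  0.2765 ,  0.56517,  0.42346],
       [ 0.53599, -0.17949,  0.82493, -1.24195],
       [ 0.     ,  0.     ,  0.     ,  1.     ]])}
top {'fx': 586.9007456882703, 'fy': 586.9007456882703, 'cx': 319.81580945616986, 'cy': 245.2481153720601, 'view': array([[-0.00942, -0.99993, -0.00747, -0.02973],
       [ 0.98714, -0.01049,  0.15953, -0.60821],
       [-0.1596 , -0.00587,  0.98716, -0.88686],
       [ 0.     ,  0.     ,  0.     ,  1.     ]])}
{'time_s': 0.1, 'joints': array([-54.08129,  20.58615,   0.63851,  -0.01571, -70.13599, -16.50797]), 'qd': array([-0.01948, -0.22985,  0.08024,  0.08336, -0.03214, -0.10492]), 'joint_torque': array([  0.00048, -58.41625,  29.3751 ,   7.01547,   0.01021,  -0.00006]), 'tcp_pos': array([ 0.22417, -0.63625,  0.24473]), 'eef_rot': array([ 179.91561,   -0.0096 , -160.59461]), 'contact_force': array([-0.02692,  1.16831, -0.1356 ]), 'moment': array([0.02661, 0.00932, 0.0101 ]), 'gripper_force': 0.0, 'gripper_width': 0.08753246777052819} 0.019
```

View pics/scene0.png

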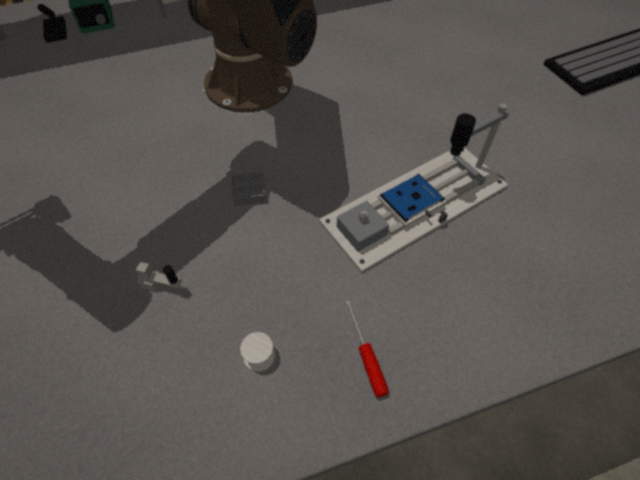

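View pics/top0.png

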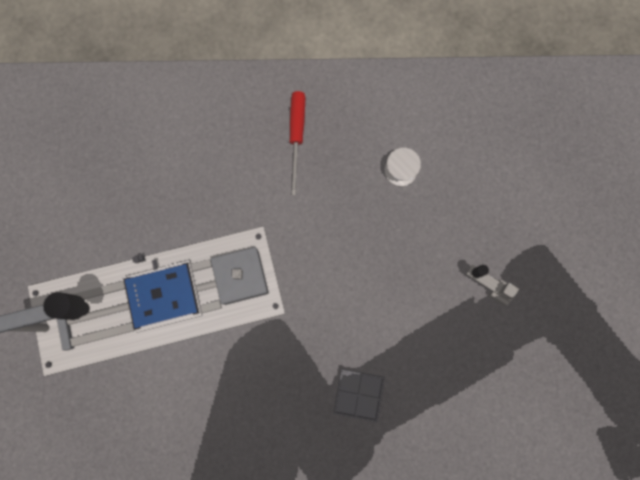

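Crank: boss at top (510,290), scene (143,268); grip at top (480,271), scene (170,273). Shaft: top (237,273), scene (364,215). Next, enlarged crops of these.

```bash
cat > h.py <<'E'
import cv2, numpy as np
from scipy.optimize import least_squares
from plant import r
def proj(n,P):
    i=r.camera_info(n); p=np.array(i["view"])@np.append(P,1)
    return np.array([i["cx"]+i["fx"]*p[0]/-p[2], i["cy"]+i["fy"]*-p[1]/-p[2]])
def tri(obs):  # {cam:(u,v)}
    s=least_squares(lambda P:np.concatenate([proj(n,P)-uv for n,uv in obs.items()]),[.5,0,.05]); return s.x, np.abs(s.fun).max()
def ray(n,uv,z):
    s=least_squares(lambda q:proj(n,[q[0],q[1],z])-uv,[.5,0]); return s.x
def tiles(name,L): # (img,u0,v0,w) -> 400x300 tiles
    T=[]
    for im,u,v,w in L:
        h=w*3//4; c=cv2.resize(im[v:v+h,u:u+w],(400,300),interpolation=cv2.INTER_CUBIC)
        c=cv2.convertScaleAbs(c,alpha=1.5)
        for k in range(0,w,10):
            x=int(k*400/w); cv2.line(c,(x,0),(x,6 if (u+k)%20 else 14),(0,255,255),1)
            if (u+k)%20==0: cv2.putText(c,str(u+k),(x+2,14),0,.35,(0,255,255),1)
        for k in range(0,h,10):
            y=int(k*400/w); cv2.line(c,(0,y),(6 if (v+k)%20 else 14,y),(0,255,255),1)
            if (v+k)%20==0: cv2.putText(c,str(v+k),(2,y-2),0,.35,(0,255,255),1)
        T.append(c)
    cv2.imwrite(name,np.vstack([np.hstack(T[:2]),np.hstack(T[2:])]) if len(T)==4 else np.hstack(T))
E
python3 - <<'E'
from h import *
s=cv2.imread("pics/scene0.png");t=cv2.imread("pics/top0.png")
tiles("pics/c0.png",[(s,120,240,80),(t,450,250,80),(s,320,180,120),(t,200,230,100)])
E
```

```text
(no output)
```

View pics/c0.png

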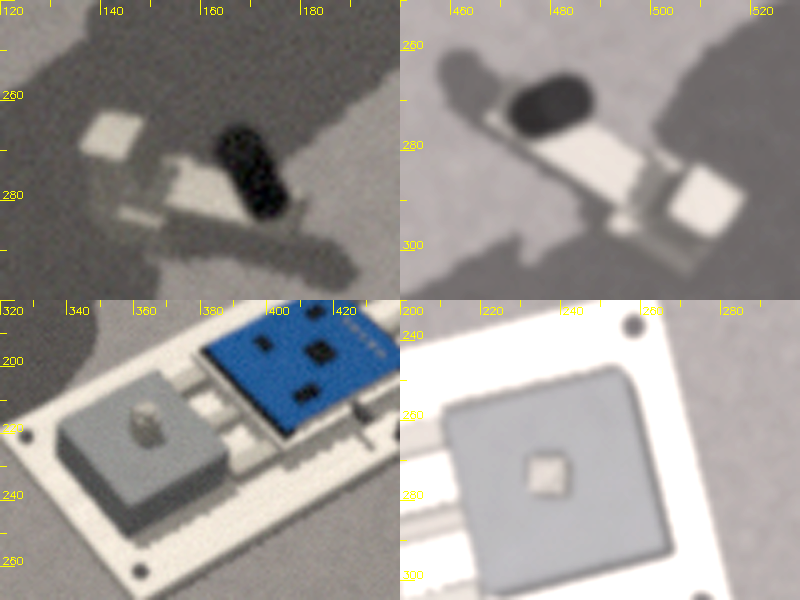

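Boss top centre: scene (142.6,267.2), top (511.2,290.0). Grip: scene (167.6,269.4) to (173,280), top about (477,272) to (484,269). Shaft: scene (363.5,212), top (237.2,273.8), its square's sides almost along the image axes.

```bash
python3 - <<'E'
from h import *
np.set_printoptions(precision=4,suppress=True)
print("boss",tri({"scene":(142.6,267.2),"top":(511.2,290.0)}),"expect z .060")
print("pilot",tri({"scene":(363.5,211.8),"top":(237.2,273.8)}), "z .075")
def W(q,p): c,s=np.cos(q[2]),np.sin(q[2]); return [q[0]+c*p[0]-s*p[1],q[1]+s*p[0]+c*p[1],p[2]]
def fit(obs,q0):
    s=least_squares(lambda q:np.concatenate([proj(n,W(q,p))-uv for n,p,uv in obs]),q0,x_scale=[.1,.1,1],loss="soft_l1"); print(s.x,np.degrees(s.x[2]));print(s.fun.reshape(-1,2)); return s.x
c=fit([("scene",(0,0,.06),(142.6,267.2)),("top",(0,0,.06),(511.2,290)),("scene",(.055,0,.055),(170.4,274.8)),("top",(.055,0,.055),(480.3,271))],[.6,-.4,1])
for n in("scene","top"):
    for z in(.034,.076): print(n,z,proj(n,W(c,(.055,0,z))))
    print(n,"arm end",proj(n,W(c,(.067,0,.032))))
b=fit([("top",(.075,-.055,.012),(265,228)),("top",(-.075,-.055,.012),(283,313)),("top",(-.075,.345,.012),(44,375)),("top",(.075,.345,.012),(28,287)),
 ("top",(.038,.038,.05),(210.5,257)),("top",(-.038,-.038,.05),(268.5,293)),("top",(0,0,.073),(237.2,273.8)),("scene",(0,0,.075),(363.5,211.8))],[.6,0,.2])
for k in range(4):
    pass
x=[ray("top",(200+a/4,230+e/4),.0715) for a,e in((130,155),(171,152),(170,195),(130,197))]
x=np.array(x);print("square",x.mean(0)); d=np.roll(x,-1,0)-x; print(np.degrees(np.arctan2(d[:,1],d[:,0]))%90, np.linalg.norm(d,axis=1))
x=np.array([ray("top",(450+a/5,250+e/5),.060) for a,e in((279,163),(347,199),(313,238),(268,203))]); d=np.roll(x,-1,0)-x; print("boss",x.mean(0),np.degrees(np.arctan2(d[:,1],d[:,0]))%90, np.linalg.norm(d,axis=1))
E
```

```text
boss (array([ 0.5325, -0.3318,  0.0613]), np.float64(0.017212657786956242)) expect z .060
pilot (array([0.5603, 0.0914, 0.077 ]), np.float64(0.10693142455284033)) z .075
[ 0.532  -0.3324  0.9725] 55.72014257837034
[[-0.1415  0.2341]
 [ 0.1732  0.3905]
 [ 0.3932  0.6466]
 [-0.1669  0.2128]]
scene 0.034 [173.749  281.1471]
scene 0.076 [167.7135 269.5069]
scene arm end [179.9677 283.1174]
top 0.034 [476.7007 272.7296]
top 0.076 [483.7236 269.6262]
top arm end [469.9931 268.7564]
[0.5607 0.092  0.2391] 13.696627419489012
[[-0.5121 -1.5741]
 [ 2.7958  1.1381]
 [-0.1628  0.8511]
 [ 0.1259 -1.5267]
 [ 0.0417  1.2383]
 [-0.3407 -0.1815]
 [-0.1305  0.0179]
 [ 0.2032  0.6978]]
square [0.5611 0.0915]
[ 3.6234 89.337   2.2894  0.8216] [0.0159 0.0167 0.0154 0.0163]
boss [ 0.5324 -0.3308] [60.7614 46.733  50.3798 71.5007] [0.0234 0.0164 0.0172 0.0131]
```

Emit:
{"fn": "jog_arm", "kwargs": {
  "deltas": [
    [[0.2,3.85,3.8,0,0.08],[0.2,3.85,3.8,0,0.08],[0.2,3.85,3.8,0,0.08],[0.2,3.85,3.8,0,0.08],[0.2,3.85,3.8,0,0.08],[0.2,3.85,3.8,-1,0.08],[0.2,3.85,3.8,-2,0.08],[0.2,3.85,3.85,-2,0.075]]
  ],
  "force": 25
}}

```text
time_s: 1.1
tcp_pos: [0.5333, -0.3306, 0.195]
eef_rot: [180.0, 0.0, -124.1]
contact_force: [1.0, -0.8, 0.6]
gripper_width: 0.0527
gripper_force: 0.0
```

Emit:
{"fn": "jog_arm", "kwargs": {
  "deltas": [
    [[0.2,0,0,-4,0],[0.2,0,0,0,0],[0.2,0,0,0,0]]
  ]
}}

```text
time_s: 1.48
tcp_pos: [0.5325, -0.3328, 0.1567]
eef_rot: [-180.0, -0.0, -124.2]
contact_force: [0.1, -0.1, 0.2]
gripper_width: 0.0527
gripper_force: 0.0
```

```bash
python3 - <<'E'
from h import *
s=r.capture("scene");t=r.capture("top")
cv2.imwrite("pics/s1.png",s);cv2.imwrite("pics/t1.png",t)
tiles("pics/c1.png",[(s,110,200,120),(t,430,220,120)])
print(r.get_state()["tcp_pos"])
E
```

```text
[ 0.53276704 -0.33311555  0.15743343]
```

View pics/c1.png

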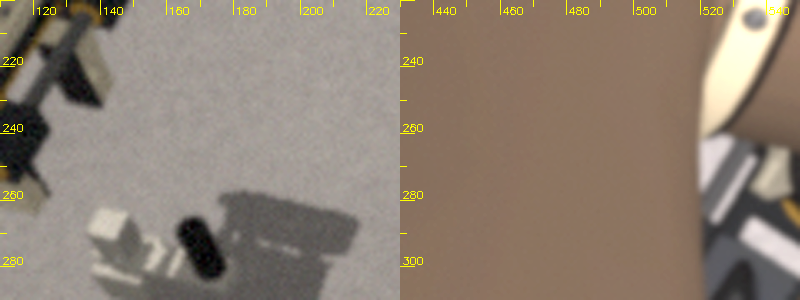

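The scene crop shows the crank untouched with its boss at (142,264) and the fingers above it; the arm hides it from the top camera. I'll descend and grip.

Emit:
{"fn": "jog_arm", "kwargs": {
  "deltas": [
    [[0.2,0,0,-4,0],[0.2,0,0,-3.6,0],[0.2,0,0,-2,0],[0.2,0,0,-1,0],[0.2,0,0,0,0]]
  ]
}}

```text
time_s: 2.2
tcp_pos: [0.5324, -0.3326, 0.0501]
eef_rot: [-180.0, 0.0, -124.2]
contact_force: [0.8, -0.3, -0.1]
gripper_width: 0.0528
gripper_force: 0.0
```

Emit:
{"fn": "jog_arm", "kwargs": {
  "deltas": [
    [[-0.7,0,0,0,0],[-0.7,0,0,0,0],[-0.7,0,0,0,0],[-0.7,0,0,0,0],[-0.7,0,0,0,0],[-0.7,0,0,0,0]]
  ],
  "force": 25
}}

```text
time_s: 2.95
tcp_pos: [0.5322, -0.3321, 0.0497]
eef_rot: [180.0, -0.0, -124.2]
contact_force: [-1.0, 1.5, 3.2]
gripper_width: 0.0177
gripper_force: 25.0
```

Emit:
{"fn": "jog_arm", "kwargs": {
  "deltas": [
    [[-0.7,0,0,1,0],[-0.7,0,0,3,0],[-0.7,0,0,4,0],[-0.7,0,0,4,0],[-0.7,0,0,0,0]]
  ]
}}

```text
time_s: 3.58
tcp_pos: [0.5343, -0.3329, 0.1738]
eef_rot: [-179.6, 0.1, -124.2]
contact_force: [0.1, -0.1, -2.8]
gripper_width: 0.018
gripper_force: 25.0
```

Emit:
{"fn": "jog_arm", "kwargs": {
  "deltas": [
    [[-0.7,0.3,4,0,0.07],[-0.7,0.35,5.2,0,0.08],[-0.7,0.35,5.2,0,0.08],[-0.7,0.35,5.2,0,0.08],[-0.7,0.35,5.2,0,0.08],[-0.7,0.35,5.2,0,0.08],[-0.7,0.4,5.2,0,0.08],[-0.7,0.4,5.2,0,0.075]]
  ]
}}

```text
time_s: 4.58
tcp_pos: [0.5601, 0.0735, 0.1688]
eef_rot: [179.9, -0.0, -88.3]
contact_force: [0.9, -0.4, -2.5]
gripper_width: 0.0177
gripper_force: 25.0
```

Emit:
{"fn": "jog_arm", "kwargs": {
  "deltas": [
    [[-0.7,0,1.5,0,0],[-0.7,0,0.5,0,0],[-0.7,0,0,0,0],[-0.7,0,0,0,0]]
  ]
}}

```text
time_s: 5.08
tcp_pos: [0.5607, 0.0907, 0.1694]
eef_rot: [180.0, -0.0, -88.5]
contact_force: [0.0, 0.4, -2.0]
gripper_width: 0.0176
gripper_force: 25.0
```

```bash
python3 - <<'E'
from h import *
s=r.capture("scene");t=r.capture("top")
cv2.imwrite("pics/s2.png",s);cv2.imwrite("pics/t2.png",t)
tiles("pics/c2.png",[(s,310,130,120),(s,340,170,60),(t,140,180,160),(t,200,230,100)])
print(r.get_state())
E
```

```text
{'time_s': 5.175, 'joints': array([ 2.89373712e+01,  1.41110307e+01, -1.90536981e+01,  1.24773752e-03,
       -5.68402788e+01, -2.74155313e+01]), 'qd': array([ 0.2053522 , -0.02876527,  0.01934512, -0.02243757, -0.04298847,
       -0.00107949]), 'joint_torque': array([ 1.12876052e-01, -4.73453307e+01,  2.69792068e+01,  6.59362212e+00,
        5.36879288e-04,  3.06647693e-03]), 'tcp_pos': array([0.56076786, 0.09086775, 0.16959782]), 'eef_rot': array([ 1.79996036e+02, -3.23292011e-03, -8.84774774e+01]), 'contact_force': array([-0.24978186,  0.33291228, -2.33208967]), 'moment': array([-0.01455038,  0.06539042,  0.07632194]), 'gripper_force': 24.997266232967377, 'gripper_width': 0.017947883249710594}
```

View pics/c2.png

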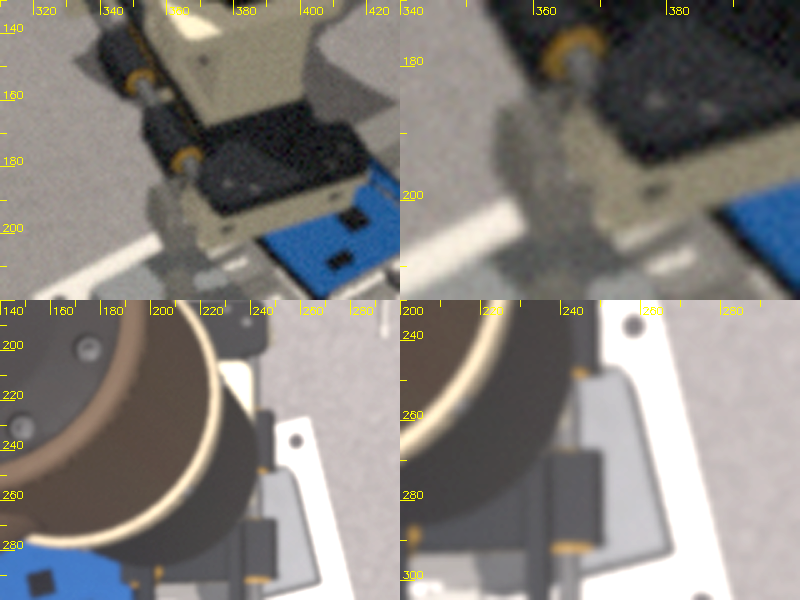

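The arm hides shaft and hub from both cameras, so I'll fit it by feel.

Emit:
{"fn": "jog_arm", "kwargs": {
  "deltas": [
    [[-0.7,0,0,-2.5,0],[-0.7,0,0,-1.4,0],[-0.7,0,0,-0.3,0],[-0.7,0,0,0,0],[-0.7,0,0,0,0]]
  ]
}}

```text
time_s: 5.8
tcp_pos: [0.5613, 0.0921, 0.1283]
eef_rot: [-179.9, 0.0, -88.4]
contact_force: [0.1, 0.0, -2.2]
gripper_width: 0.0175
gripper_force: 25.0
```

Emit:
{"fn": "jog_arm", "kwargs": {
  "deltas": [
    [[-0.7,0,0,-0.2,0],[-0.7,0,0,-0.2,0],[-0.7,0,0,0,0]]
  ]
}}

```text
time_s: 6.18
tcp_pos: [0.5608, 0.092, 0.1235]
eef_rot: [-180.0, 0.0, -88.4]
contact_force: [0.2, 0.0, -1.8]
gripper_width: 0.0178
gripper_force: 25.0
```

Emit:
{"fn": "jog_arm", "kwargs": {
  "deltas": [
    [[-0.7,0,0,-0.2,0],[-0.7,0,0,0,0]]
  ]
}}

```text
time_s: 6.42
tcp_pos: [0.5609, 0.092, 0.1214]
eef_rot: [-180.0, 0.0, -88.4]
contact_force: [0.7, 0.7, -2.3]
gripper_width: 0.0183
gripper_force: 25.0
```

Below pilot height and no contact, so it is over the pilot.

Emit:
{"fn": "jog_arm", "kwargs": {
  "deltas": [
    [[-0.7,0,0,-0.15,0],[-0.7,0,0,0,0]]
  ]
}}

```text
time_s: 6.68
tcp_pos: [0.5609, 0.092, 0.12]
eef_rot: [-180.0, 0.0, -88.4]
contact_force: [0.5, 1.0, -3.4]
gripper_width: 0.0182
gripper_force: 25.0
```

Emit:
{"fn": "jog_arm", "kwargs": {
  "deltas": [
    [[-0.7,0,0,-0.15,0],[-0.7,0,0,0,0]]
  ]
}}

```text
time_s: 6.92
tcp_pos: [0.5611, 0.092, 0.1194]
eef_rot: [-180.0, 0.0, -88.4]
contact_force: [-2.5, 0.0, 5.4]
gripper_width: 0.0181
gripper_force: 25.0
```

Emit:
{"fn": "jog_arm", "kwargs": {
  "deltas": [
    [[-0.7,0,0,-0.1,0],[-0.7,0,0,0,0]]
  ]
}}

```text
time_s: 7.18
tcp_pos: [0.5612, 0.092, 0.1192]
eef_rot: [-179.9, 0.0, -88.4]
contact_force: [-4.8, 1.2, 11.3]
gripper_width: 0.0176
gripper_force: 25.0
```

Emit:
{"fn": "jog_arm", "kwargs": {
  "deltas": [
    [[-0.7,-0.05,0,0.05,0],[-0.7,-0.03,0.02,0,0],[-0.7,0,0,0,0]]
  ]
}}

```text
time_s: 7.55
tcp_pos: [0.5609, 0.0921, 0.1194]
eef_rot: [-179.9, -0.0, -88.4]
contact_force: [-0.4, -0.9, 5.6]
gripper_width: 0.018
gripper_force: 25.0
```

Emit:
{"fn": "jog_arm", "kwargs": {
  "deltas": [
    [[-0.7,0,0,0,0.04],[-0.7,0,0,0,0.04],[-0.7,0,0,0,0]]
  ]
}}

```text
time_s: 7.92
tcp_pos: [0.5612, 0.0922, 0.1194]
eef_rot: [-179.8, 0.0, -83.7]
contact_force: [0.2, 0.5, 4.7]
gripper_width: 0.0179
gripper_force: 25.0
```

Emit:
{"fn": "jog_arm", "kwargs": {
  "deltas": [
    [[-0.7,0,0,0,0.04],[-0.7,0,0,0,0.04],[-0.7,0,0,0,0]]
  ]
}}

```text
time_s: 8.3
tcp_pos: [0.5613, 0.0924, 0.1194]
eef_rot: [-179.8, 0.0, -79.2]
contact_force: [0.5, 1.3, 6.3]
gripper_width: 0.0178
gripper_force: 25.0
```

Emit:
{"fn": "jog_arm", "kwargs": {
  "deltas": [
    [[-0.7,0,0,0,-0.08],[-0.7,0,0,0,-0.08],[-0.7,0,0,0,-0.04],[-0.7,0,0,0,-0.04],[-0.7,0,0,0,0]]
  ]
}}

```text
time_s: 8.93
tcp_pos: [0.5606, 0.0921, 0.1193]
eef_rot: [-179.9, 0.0, -93.0]
contact_force: [-1.7, 0.4, 7.2]
gripper_width: 0.0177
gripper_force: 25.0
```

Emit:
{"fn": "jog_arm", "kwargs": {
  "deltas": [
    [[-0.7,0,0,0,-0.05],[-0.7,0,0,0,-0.05],[-0.7,0,0,0,-0.05],[-0.7,0,0,0,-0.05],[-0.7,0,0,0,0]]
  ]
}}

```text
time_s: 9.55
tcp_pos: [0.5603, 0.0922, 0.1192]
eef_rot: [-179.9, 0.0, -104.5]
contact_force: [-1.9, 0.9, 7.7]
gripper_width: 0.0181
gripper_force: 25.0
```

Emit:
{"fn": "jog_arm", "kwargs": {
  "deltas": [
    [[-0.7,0,0,0.3,0.1],[-0.7,0,0,0,0.1],[-0.7,0,0,0,0.08],[-0.7,0,0,0,0]]
  ]
}}

```text
time_s: 10.05
tcp_pos: [0.5599, 0.092, 0.1209]
eef_rot: [180.0, -0.0, -88.4]
contact_force: [-0.2, 0.6, -1.5]
gripper_width: 0.0176
gripper_force: 25.0
```

Emit:
{"fn": "jog_arm", "kwargs": {
  "deltas": [
    [[-0.7,0.2,0,0,0],[-0.7,0.1,0,0,0],[-0.7,0,0,0,0]]
  ]
}}

```text
time_s: 10.42
tcp_pos: [0.563, 0.0921, 0.1209]
eef_rot: [180.0, -0.0, -88.4]
contact_force: [0.0, 0.9, -3.3]
gripper_width: 0.0175
gripper_force: 25.0
```

Emit:
{"fn": "jog_arm", "kwargs": {
  "deltas": [
    [[-0.7,0.1,0,0,0],[-0.7,0,0,0,0]]
  ]
}}

```text
time_s: 10.68
tcp_pos: [0.5633, 0.092, 0.1208]
eef_rot: [179.9, -0.0, -88.4]
contact_force: [-3.2, 1.0, -1.5]
gripper_width: 0.0177
gripper_force: 25.0
```

Emit:
{"fn": "jog_arm", "kwargs": {
  "deltas": [
    [[-0.7,0.1,0,0,0],[-0.7,0,0,0,0]]
  ]
}}

```text
time_s: 10.92
tcp_pos: [0.5636, 0.0919, 0.1207]
eef_rot: [179.8, -0.0, -88.4]
contact_force: [-7.8, 2.6, 0.6]
gripper_width: 0.0178
gripper_force: 25.0
```

Emit:
{"fn": "jog_arm", "kwargs": {
  "deltas": [
    [[-0.7,-0.3,0,0,0],[-0.7,-0.3,0,0,0],[-0.7,-0.15,0,0,0],[-0.7,0,0,0,0]]
  ]
}}

```text
time_s: 11.42
tcp_pos: [0.5576, 0.092, 0.1212]
eef_rot: [-180.0, 0.0, -88.4]
contact_force: [0.6, -0.2, -2.6]
gripper_width: 0.0177
gripper_force: 25.0
```

Emit:
{"fn": "jog_arm", "kwargs": {
  "deltas": [
    [[-0.7,0.33,0.2,0,0],[-0.7,0,0.1,0,0],[-0.7,0,0,0,0]]
  ]
}}

```text
time_s: 11.8
tcp_pos: [0.5609, 0.0952, 0.121]
eef_rot: [180.0, -0.0, -88.4]
contact_force: [-0.6, -0.7, -3.3]
gripper_width: 0.0179
gripper_force: 25.0
```

Emit:
{"fn": "jog_arm", "kwargs": {
  "deltas": [
    [[-0.7,0,0.1,0,0],[-0.7,0,0,0,0]]
  ]
}}

```text
time_s: 12.05
tcp_pos: [0.5608, 0.0961, 0.121]
eef_rot: [180.0, -0.0, -88.4]
contact_force: [-0.1, -0.2, -2.1]
gripper_width: 0.0177
gripper_force: 25.0
```

Emit:
{"fn": "jog_arm", "kwargs": {
  "deltas": [
    [[-0.7,0,0.1,0,0],[-0.7,0,0,0,0]]
  ]
}}

```text
time_s: 12.3
tcp_pos: [0.5608, 0.0971, 0.1211]
eef_rot: [-180.0, 0.0, -88.4]
contact_force: [-0.3, 0.4, -1.7]
gripper_width: 0.0177
gripper_force: 25.0
```

Emit:
{"fn": "jog_arm", "kwargs": {
  "deltas": [
    [[-0.7,0,-0.4,0,0],[-0.7,0,-0.4,0,0],[-0.7,0,0,0,0]]
  ]
}}

```text
time_s: 12.68
tcp_pos: [0.5609, 0.09, 0.121]
eef_rot: [-180.0, 0.1, -88.4]
contact_force: [-0.6, 6.5, -2.8]
gripper_width: 0.0179
gripper_force: 25.0
```

Emit:
{"fn": "jog_arm", "kwargs": {
  "deltas": [
    [[-0.7,0,0.5,0,0],[-0.7,0,0.4,0,0],[-0.7,0,0.1,0,0],[-0.7,0,0,0,0]]
  ]
}}

```text
time_s: 13.18
tcp_pos: [0.5606, 0.0976, 0.121]
eef_rot: [179.9, -0.1, -88.4]
contact_force: [1.4, -7.0, -3.0]
gripper_width: 0.0178
gripper_force: 25.0
```

Emit:
{"fn": "jog_arm", "kwargs": {
  "deltas": [
    [[-0.7,-0.08,-0.5,0,0],[-0.7,0,0,-0.1,0],[-0.7,0,0,-0.15,0],[-0.7,0,0,0,0]]
  ]
}}

```text
time_s: 13.68
tcp_pos: [0.56, 0.0943, 0.1184]
eef_rot: [180.0, 0.0, -88.4]
contact_force: [-0.9, -0.4, -2.3]
gripper_width: 0.0181
gripper_force: 25.0
```

Emit:
{"fn": "jog_arm", "kwargs": {
  "deltas": [
    [[-0.7,0,0,-0.1,0],[-0.7,0,0,0,0]]
  ]
}}

```text
time_s: 13.92
tcp_pos: [0.56, 0.0942, 0.1175]
eef_rot: [180.0, -0.0, -88.4]
contact_force: [-0.7, -1.3, -2.0]
gripper_width: 0.0176
gripper_force: 25.0
```

Now it goes lower without contact. Continue down.

Emit:
{"fn": "jog_arm", "kwargs": {
  "deltas": [
    [[-0.7,0,0,-0.15,0],[-0.7,0,0,-0.15,0],[-0.7,0,0,0,0]]
  ]
}}

```text
time_s: 14.3
tcp_pos: [0.5599, 0.094, 0.1144]
eef_rot: [180.0, -0.0, -88.4]
contact_force: [0.7, -0.6, -3.1]
gripper_width: 0.0178
gripper_force: 25.0
```

Emit:
{"fn": "jog_arm", "kwargs": {
  "deltas": [
    [[-0.7,0,0,-0.15,0],[-0.7,0,0,0,0]]
  ]
}}

```text
time_s: 14.55
tcp_pos: [0.56, 0.094, 0.1129]
eef_rot: [180.0, -0.0, -88.4]
contact_force: [-0.9, 0.5, -3.2]
gripper_width: 0.018
gripper_force: 25.0
```

Emit:
{"fn": "jog_arm", "kwargs": {
  "deltas": [
    [[-0.7,0,0,-0.2,0],[-0.7,0,0,-0.2,0],[-0.7,0,0,-0.2,0],[-0.7,0,0,-0.2,0],[-0.7,0,0,0,0]]
  ]
}}

```text
time_s: 15.18
tcp_pos: [0.5599, 0.094, 0.1048]
eef_rot: [180.0, -0.0, -88.4]
contact_force: [0.3, -0.2, -2.6]
gripper_width: 0.0181
gripper_force: 25.0
```

Emit:
{"fn": "jog_arm", "kwargs": {
  "deltas": [
    [[-0.7,0,0,-0.15,0],[-0.7,0,0,-0.15,0],[-0.7,0,0,0,0]]
  ]
}}

```text
time_s: 15.55
tcp_pos: [0.5599, 0.094, 0.1019]
eef_rot: [180.0, -0.0, -88.4]
contact_force: [-0.5, -0.0, -2.1]
gripper_width: 0.0177
gripper_force: 25.0
```

Emit:
{"fn": "jog_arm", "kwargs": {
  "deltas": [
    [[-0.7,0,0,-0.1,0],[-0.7,0,0,0,0]]
  ]
}}

```text
time_s: 15.8
tcp_pos: [0.56, 0.0941, 0.101]
eef_rot: [180.0, -0.0, -88.4]
contact_force: [0.1, 0.3, -3.3]
gripper_width: 0.0181
gripper_force: 25.0
```

Emit:
{"fn": "jog_arm", "kwargs": {
  "deltas": [
    [[-0.7,0,0,-0.1,0],[-0.7,0,0,-0.05,0],[-0.7,0,0,0,0]]
  ]
}}

```text
time_s: 16.18
tcp_pos: [0.5602, 0.0941, 0.1006]
eef_rot: [-180.0, -0.0, -88.4]
contact_force: [-4.0, -0.1, 7.0]
gripper_width: 0.0181
gripper_force: 25.0
```

Emit:
{"fn": "jog_arm", "kwargs": {
  "deltas": [
    [[-0.5,0,0,0.1,0],[0,0,0,0,0],[0,0,0,0,0],[0,0,0,0,0]]
  ]
}}

```text
time_s: 16.68
tcp_pos: [0.56, 0.0941, 0.1004]
eef_rot: [180.0, -0.0, -88.4]
contact_force: [-0.3, 0.4, 0.1]
gripper_width: 0.0423
gripper_force: 0.0
```

Emit:
{"fn": "jog_arm", "kwargs": {
  "deltas": [
    [[0,0,0,0.9,0],[0,0,1.5,0,0],[0,-0.1,2,0,0],[0,-0.05,2,0,0],[0,0,0,0,0]]
  ]
}}

```text
time_s: 17.3
tcp_pos: [0.5585, 0.1513, 0.1094]
eef_rot: [-180.0, 0.0, -88.3]
contact_force: [0.1, -0.4, 0.2]
gripper_width: 0.0437
gripper_force: 0.0
```

```bash
python3 - <<'E'
from h import *
s=r.capture("scene");t=r.capture("top")
cv2.imwrite("pics/s3.png",s);cv2.imwrite("pics/t3.png",t)
tiles("pics/c3.png",[(s,310,130,120),(s,380,170,80),(t,100,200,200),(t,100,230,80)])
print(r.get_state()["tcp_pos"])
E
```

```text
[0.55817495 0.14978053 0.10926356]
```

View pics/c3.png

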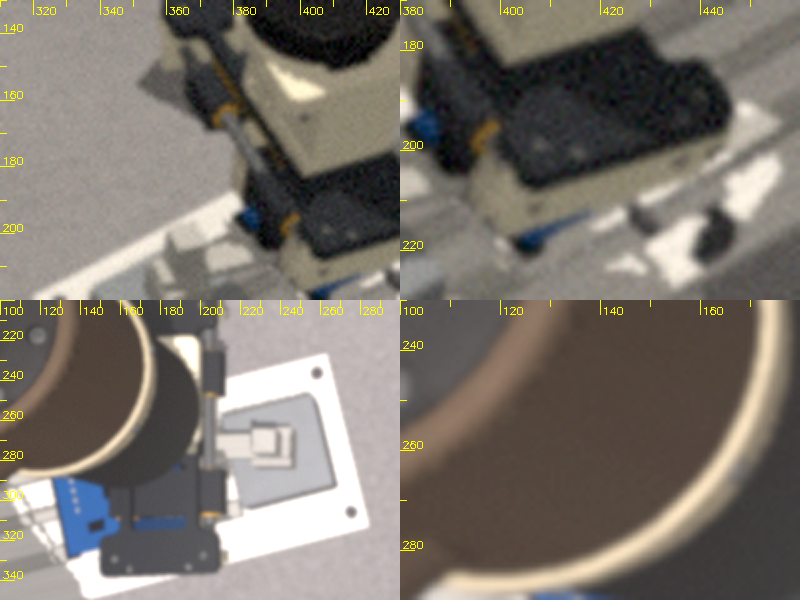

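The crank sits on the shaft, hub over the housing in the top view at about (232,272); the blades are visible in the scene view around (427,213) and (442,217). Next, grip the knob.

Emit:
{"fn": "jog_arm", "kwargs": {
  "deltas": [
    [[-0.7,0,0,0,0],[-0.7,0,0,0,0],[-0.7,0,0,0,0],[-0.7,0,0,0,0],[-0.7,0,0,0,0]]
  ],
  "force": 15
}}

```text
time_s: 18.02
tcp_pos: [0.5585, 0.1489, 0.1096]
eef_rot: [180.0, -0.0, -88.4]
contact_force: [0.5, -1.0, -0.1]
gripper_width: 0.0179
gripper_force: 15.0
```

```bash
cat > rows.py <<'E'
import numpy as np,sys,json
a0,st,n=map(float,sys.argv[1:4]) # start deg, step deg (cw), rows; prints rows in cm
a=np.radians(a0-st*np.arange(int(n)+1)); p=np.round(5.5*np.c_[np.cos(a),np.sin(a)],2); d=np.round(np.diff(p,axis=0),2)
for k in range(0,len(d),8): print(a0-st*k, json.dumps([[-0.7,*x,0,0] for x in d[k:k+8].tolist()]))
E
python3 rows.py 91.6 15 24; python3 rows.py 91.6 5 4
```

```text
91.6 [[-0.7, 1.42, -0.15, 0, 0], [-0.7, 1.35, -0.51, 0, 0], [-0.7, 1.16, -0.84, 0, 0], [-0.7, 0.9, -1.12, 0, 0], [-0.7, 0.59, -1.31, 0, 0], [-0.7, 0.23, -1.42, 0, 0], [-0.7, -0.15, -1.42, 0, 0], [-0.7, -0.51, -1.35, 0, 0]]
-28.400000000000006 [[-0.7, -0.84, -1.16, 0, 0], [-0.7, -1.12, -0.9, 0, 0], [-0.7, -1.31, -0.59, 0, 0], [-0.7, -1.42, -0.23, 0, 0], [-0.7, -1.42, 0.15, 0, 0], [-0.7, -1.35, 0.51, 0, 0], [-0.7, -1.16, 0.84, 0, 0], [-0.7, -0.9, 1.12, 0, 0]]
-148.4 [[-0.7, -0.59, 1.31, 0, 0], [-0.7, -0.23, 1.42, 0, 0], [-0.7, 0.15, 1.42, 0, 0], [-0.7, 0.51, 1.35, 0, 0], [-0.7, 0.84, 1.16, 0, 0], [-0.7, 1.12, 0.9, 0, 0], [-0.7, 1.31, 0.59, 0, 0], [-0.7, 1.42, 0.23, 0, 0]]
91.6 [[-0.7, 0.48, -0.01, 0, 0], [-0.7, 0.47, -0.05, 0, 0], [-0.7, 0.47, -0.09, 0, 0], [-0.7, 0.47, -0.13, 0, 0]]
```

Emit:
{"fn": "jog_arm", "kwargs": {
  "deltas": [
    [[-0.7,0.48,-0.02,0,0],[-0.7,0.47,-0.05,0,0],[-0.7,0.47,-0.08,0,0]]
  ]
}}

```text
time_s: 18.4
tcp_pos: [0.5728, 0.1476, 0.1095]
eef_rot: [180.0, 0.0, -88.4]
contact_force: [-1.6, 0.7, 2.6]
gripper_width: 0.0177
gripper_force: 15.0
```

Emit:
{"fn": "jog_arm", "kwargs": {
  "deltas": [
    [[-0.7,0.68,-0.21,0,0],[-0.7,0.67,-0.3,0,0],[-0.7,0.61,-0.38,0,0],[-0.7,0.55,-0.46,0,0]]
  ]
}}

```text
time_s: 18.9
tcp_pos: [0.5983, 0.1338, 0.1096]
eef_rot: [-180.0, 0.0, -88.4]
contact_force: [-2.2, 2.1, 2.5]
gripper_width: 0.0177
gripper_force: 15.0
```

Emit:
{"fn": "jog_arm", "kwargs": {
  "deltas": [
    [[-0.7,0.9,-1.12,0,0],[-0.7,0.59,-1.31,0,0],[-0.7,0.23,-1.42,0,0],[-0.7,-0.15,-1.42,0,0],[-0.7,-0.51,-1.35,0,0]]
  ]
}}

```text
time_s: 19.52
tcp_pos: [0.6091, 0.067, 0.11]
eef_rot: [-179.9, 0.0, -88.4]
contact_force: [0.4, 3.3, 2.6]
gripper_width: 0.0176
gripper_force: 15.0
```

Emit:
{"fn": "jog_arm", "kwargs": {
  "deltas": [
    [[-0.7,-0.84,-1.16,0,0],[-0.7,-1.12,-0.9,0,0],[-0.7,-1.31,-0.59,0,0],[-0.7,-1.42,-0.23,0,0],[-0.7,-1.42,0.15,0,0],[-0.7,-1.35,0.51,0,0],[-0.7,-1.16,0.84,0,0],[-0.7,-0.9,1.12,0,0]]
  ]
}}

```text
time_s: 20.52
tcp_pos: [0.5121, 0.0651, 0.1098]
eef_rot: [180.0, -0.0, -88.4]
contact_force: [4.5, -1.6, 3.5]
gripper_width: 0.0177
gripper_force: 15.0
```

Emit:
{"fn": "jog_arm", "kwargs": {
  "deltas": [
    [[-0.7,-0.59,1.31,0,0],[-0.7,-0.23,1.42,0,0],[-0.7,0.15,1.42,0,0],[-0.7,0.51,1.35,0,0],[-0.7,0.84,1.16,0,0],[-0.7,1.12,0.9,0,0],[-0.7,1.31,0.59,0,0],[-0.7,1.42,0.23,0,0]]
  ]
}}

```text
time_s: 21.52
tcp_pos: [0.5587, 0.1496, 0.109]
eef_rot: [179.9, -0.0, -88.4]
contact_force: [-2.0, -1.7, 2.3]
gripper_width: 0.0177
gripper_force: 15.0
```

Emit:
{"fn": "jog_arm", "kwargs": {
  "deltas": [
    [[-0.7,1.42,-0.15,0,0],[-0.7,1.35,-0.51,0,0],[-0.7,1.16,-0.84,0,0],[-0.7,0.9,-1.12,0,0],[-0.7,0.59,-1.31,0,0],[-0.7,0.23,-1.42,0,0],[-0.7,-0.15,-1.42,0,0],[-0.7,-0.51,-1.35,0,0]]
  ]
}}

```text
time_s: 22.52
tcp_pos: [0.6089, 0.067, 0.1099]
eef_rot: [-179.9, 0.0, -88.4]
contact_force: [0.7, 2.5, 2.6]
gripper_width: 0.0176
gripper_force: 15.0
```

```bash
python3 - <<'E'
from h import *
s=r.capture("scene");t=r.capture("top")
cv2.imwrite("pics/s4.png",s);cv2.imwrite("pics/t4.png",t)
tiles("pics/c4.png",[(s,310,130,160),(s,410,190,60),(t,100,200,200),(t,120,235,60)])
b=[.5600,.0940]
for th in (12.5,13.5,14.5):
    c,q=np.cos(np.radians(th)),np.sin(np.radians(th)); I=[b[0]+c*.062-q*.155,b[1]+q*.062+c*.155,.036]
    print(th,proj("scene",I),proj("top",I), proj("scene",np.array(I)+[-q*.01,c*.01,0])-proj("scene",I),proj("top",np.array(I)+[-q*.01,c*.01,0])-proj("top",I))
E
```

```text
12.5 [442.78875875 212.17945796] [137.36255089 261.21140559] [ 3.7612696  -2.05481296] [-6.09796922  1.39356716]
13.5 [442.30689174 211.07229653] [137.0147057  262.98525196] [ 3.69901933 -2.10430426] [-6.08113235  1.49925393]
14.5 [441.80294952 209.97277558] [136.69751183 264.76501363] [ 3.63604733 -2.15282138] [-6.06244269  1.6046991 ]
```

View pics/c4.png

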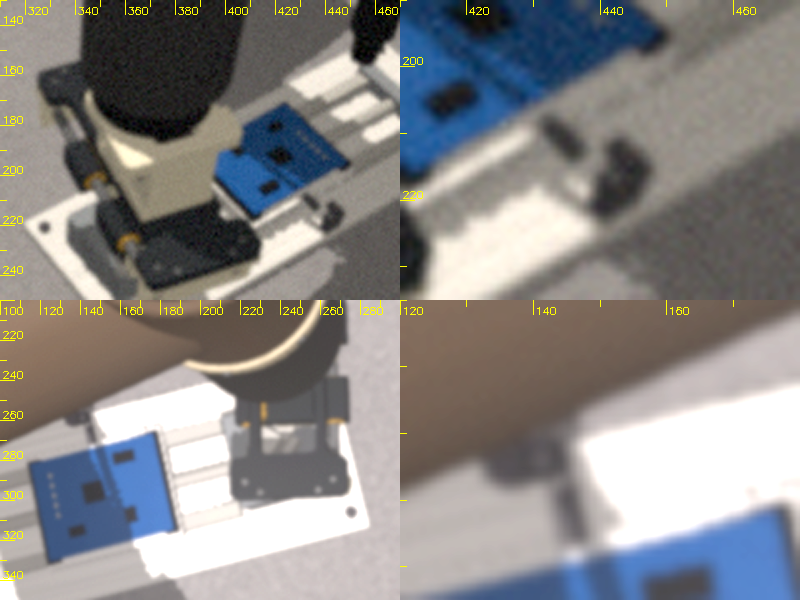

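In the scene view, the pointer tip is at (437,213) and the index tip at (443,212). Top view: pointer (145,267), index about (137,263). About 12 mm remain, so about 270° more before a close look.

Emit:
{"fn": "jog_arm", "kwargs": {
  "deltas": [
    [[-0.7,-0.84,-1.16,0,0],[-0.7,-1.12,-0.9,0,0],[-0.7,-1.31,-0.59,0,0],[-0.7,-1.42,-0.23,0,0],[-0.7,-1.42,0.15,0,0],[-0.7,-1.35,0.51,0,0],[-0.7,-1.16,0.84,0,0],[-0.7,-0.9,1.12,0,0]]
  ]
}}

```text
time_s: 23.62
tcp_pos: [0.5123, 0.0652, 0.1098]
eef_rot: [180.0, -0.0, -88.4]
contact_force: [3.2, -1.1, 3.5]
gripper_width: 0.0177
gripper_force: 15.0
```

Emit:
{"fn": "jog_arm", "kwargs": {
  "deltas": [
    [[-0.7,-0.59,1.31,0,0],[-0.7,-0.23,1.42,0,0],[-0.7,0.15,1.42,0,0],[-0.7,0.51,1.35,0,0],[-0.7,0.84,1.16,0,0],[-0.7,1.12,0.9,0,0],[-0.7,1.31,0.59,0,0],[-0.7,1.42,0.23,0,0]]
  ]
}}

```text
time_s: 24.62
tcp_pos: [0.5589, 0.1495, 0.1091]
eef_rot: [179.9, -0.0, -88.4]
contact_force: [-2.4, -3.3, 2.2]
gripper_width: 0.0178
gripper_force: 15.0
```

Emit:
{"fn": "jog_arm", "kwargs": {
  "deltas": [
    [[-0.7,1.42,-0.15,0,0],[-0.7,1.35,-0.51,0,0],[-0.7,0,0,0,0]]
  ]
}}

```text
time_s: 25.0
tcp_pos: [0.5875, 0.142, 0.1094]
eef_rot: [-180.0, 0.0, -88.5]
contact_force: [-0.2, 0.7, 2.5]
gripper_width: 0.0177
gripper_force: 15.0
```

```bash
python3 - <<'E'
from h import *
S=np.mean([r.capture("scene").astype(float) for _ in range(4)],0).astype(np.uint8);t=r.capture("top")
cv2.imwrite("pics/s5.png",S);cv2.imwrite("pics/t5.png",t)
tiles("pics/c5.png",[(S,380,160,100),(S,415,195,40),(cv2.imread("pics/s4.png"),415,195,40),(cv2.imread("pics/t0.png") if 0 else cv2.imread("pics/top0.png"),120,240,60)])
b=[.5600,.0940];th=13.5;c,q=np.cos(np.radians(th)),np.sin(np.radians(th)); I=np.array([b[0]+c*.062-q*.155,b[1]+q*.062+c*.155,.036])
for n in("scene","top"): print(n,proj(n,I+[c*.01,q*.01,0])-proj(n,I),proj(n,I+[0,0,.01])-proj(n,I))
E
```

```text
scene [3.32331877 3.25076063] [ 1.09700776 -3.05868756]
top [-1.20040722 -5.95891979] [-1.9743437  -0.81309086]
```

View pics/c5.png

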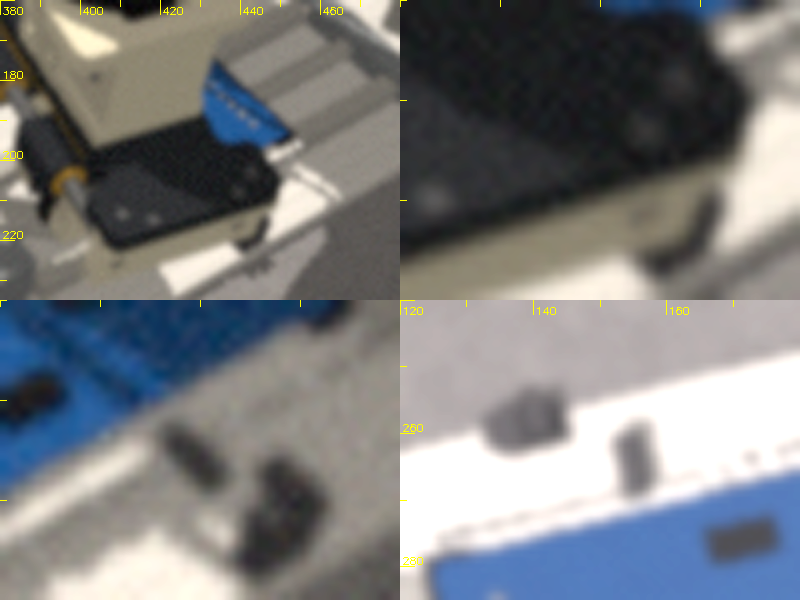

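The gripper hides the blades here. Roughly 2 mm remain. I'll let go, back off and measure with a clear view.

Emit:
{"fn": "jog_arm", "kwargs": {
  "deltas": [
    [[0,0,0,0,0],[0,0,0,0,0],[0,0,0,0,0],[0,0,0,2,0],[0,0,0,4,0],[0,0,0,4,0]]
  ]
}}

```text
time_s: 26.0
tcp_pos: [0.5859, 0.1424, 0.2104]
eef_rot: [180.0, -0.0, -88.4]
contact_force: [0.6, 0.9, -0.3]
gripper_width: 0.0438
gripper_force: 0.0
```

Emit:
{"fn": "jog_arm", "kwargs": {
  "deltas": [
    [[0,0,-3,1,0],[0,0,-5,0,0],[0,0,-5,0,0],[0,0,-5,0,0],[0,0,-5,0,0],[0,0,-5,0,0],[0,0,-2,0,0],[0,0,0,0,0]]
  ]
}}

```text
time_s: 27.0
tcp_pos: [0.586, -0.1586, 0.2193]
eef_rot: [180.0, 0.0, -88.5]
contact_force: [-0.0, 0.4, 1.0]
gripper_width: 0.0438
gripper_force: 0.0
```

```bash
python3 - <<'E'
from h import *
A={n:np.mean([r.capture(n).astype(float) for _ in range(8)],0).astype(np.uint8) for n in("scene","top")}
for n in A: cv2.imwrite(f"pics/{n}6.png",A[n])
tiles("pics/c6.png",[(A["scene"],330,160,120),(A["scene"],425,195,40),(A["top"],100,200,180),(A["top"],120,245,40)])
E
```

```text
(no output)
```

View pics/c6.png

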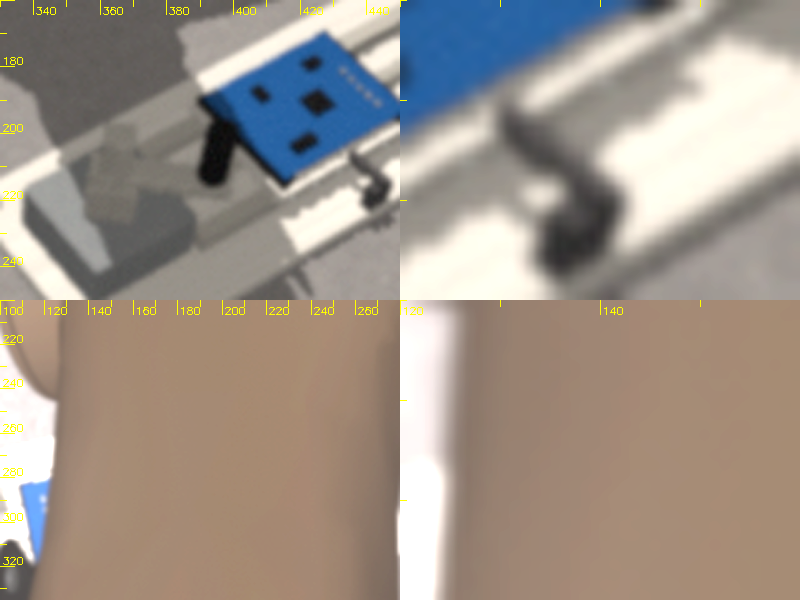

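Only the scene view is clear: pointer running from about (435,207) to (440,211.5), index tip about (442.5,211.5); still short by a few mm at most. I'll move further aside to clear the top view.

Emit:
{"fn": "jog_arm", "kwargs": {
  "deltas": [
    [[0,0,-5,0,0],[0,0,-5,0,0],[0,0,-5,0,0],[0,0,-5,0,0],[0,0,-4,0,0],[0,0,0,0,0]]
  ]
}}

```text
time_s: 28.55
tcp_pos: [0.5854, -0.4004, 0.2185]
eef_rot: [179.9, 0.0, -88.6]
contact_force: [0.4, 0.6, -1.2]
gripper_width: 0.0438
gripper_force: 0.0
```

```bash
python3 - <<'E'
from h import *
A={n:np.mean([r.capture(n).astype(float) for _ in range(8)],0) for n in("scene","top")}
for n in A: cv2.imwrite(f"pics/{n}7.png",A[n].astype(np.uint8))
# rectify the plane z=36 mm into base coords (x right->y base), 8 px/mm
th=np.radians(13.5);c,q=np.cos(th),np.sin(th)
def rect(im,n,sc=8):
    ys=np.arange(130,180,1/sc);xs=np.arange(80,42.5,-1/sc)
    i=r.camera_info(n);Y,X=np.meshgrid(ys/1e3,xs/1e3)
    P=np.stack([.56+c*X-q*Y,.094+q*X+c*Y,0*X+.036,0*X+1],-1)@np.array(i["view"]).T
    u=i["cx"]-i["fx"]*P[...,0]/P[...,2];v=i["cy"]+i["fy"]*P[...,1]/P[...,2]
    o=cv2.remap(im.astype(np.uint8),u.astype(np.float32),v.astype(np.float32),cv2.INTER_CUBIC)
    o=cv2.convertScaleAbs(o,alpha=1.3)
    for k in range(0,50,5):
        cv2.line(o,(k*sc,0),(k*sc,8),(0,0,255),1); cv2.putText(o,str(130+k),(k*sc+2,18),0,.35,(0,0,255),1)
    cv2.line(o,(25*sc,0),(25*sc,299),(0,255,255),1)
    for k in range(0,37,5): cv2.putText(o,str(80-k),(1,k*sc+4),0,.3,(0,0,255),1)
    return o
cv2.imwrite("pics/r7.png",np.vstack([np.hstack([rect(A["top"],"top"),rect(A["scene"],"scene")]),np.hstack([rect(cv2.imread("pics/top0.png"),"top"),rect(cv2.imread("pics/scene0.png"),"scene")])]))
E
```

```text
(no output)
```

View pics/r7.png

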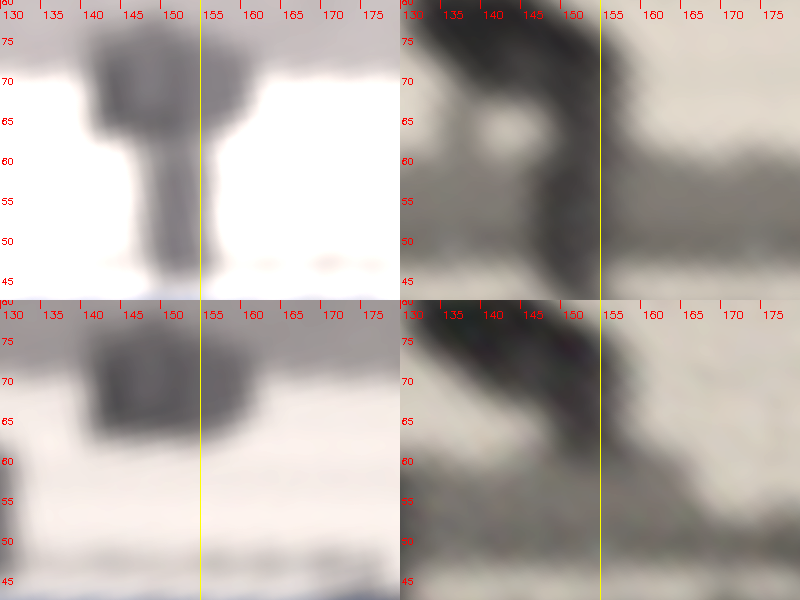

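In the rectified views (base y, mm) the pointer is centred at about 152, and the index's right (top) edge is at about 158, which puts its centre near 155. I'll quantify with edge profiles.

```bash
python3 - <<'E'
from h import *
th=np.radians(13.5);c,q=np.cos(th),np.sin(th)
def prof(f,n,xs,ys):
    im=cv2.imread(f,0);i=r.camera_info(n);Y,X=np.meshgrid(ys/1e3,np.array(xs)/1e3)
    P=np.stack([.56+c*X-q*Y,.094+q*X+c*Y,0*X+.036,0*X+1],-1)@np.array(i["view"]).T
    return cv2.remap(im,(i["cx"]-i["fx"]*P[...,0]/P[...,2]).astype(np.float32),(i["cy"]+i["fy"]*P[...,1]/P[...,2]).astype(np.float32),cv2.INTER_LINEAR).astype(int)
ys=np.arange(138,168,1.)
print(ys.astype(int))
for f,n in(("pics/top7.png","top"),("pics/scene7.png","scene"),("pics/scene0.png","scene"),("pics/top0.png","top")):
    print(f); 
    for x in (50,53,56,59,62,64,66,68,71): print(x,prof(f,n,[x],ys)[0])
E
```

```text
[138 139 140 141 142 143 144 145 146 147 148 149 150 151 152 153 154 155
 156 157 158 159 160 161 162 163 164 165 166 167]
pics/top7.png
50 [223 224 224 223 221 219 215 205 193 171 148 126 111 100  99 103 110 127
 149 174 196 215 220 223 222 221 221 222 224 224]
53 [229 229 229 229 229 227 223 214 195 172 149 128 111 102  98 103 113 131
 157 186 209 223 228 229 230 230 230 230 230 230]
56 [226 226 227 227 226 226 223 215 200 177 151 129 111 101  99 102 112 128
 154 180 206 217 224 226 227 227 227 227 226 227]
59 [225 225 225 224 223 222 219 207 191 169 147 127 115 105 103 106 114 133
 154 182 203 219 223 226 226 226 226 227 227 227]
62 [227 222 214 202 191 182 174 165 148 133 121 111 103 101 101 106 116 130
 147 167 189 205 218 224 227 228 228 229 229 229]
64 [223 213 197 173 149 127 119 110 104  98  92  89  87  87  90  96 104 111
 120 133 151 169 187 204 216 223 225 226 227 227]
66 [219 208 188 160 129 102  87  83  84  86  86  86  85  84  87  91  96 100
 103 107 115 128 148 171 193 209 221 224 225 226]
68 [214 207 184 156 124 100  82  82  84  89  91  92  91  89  88  91  95  98
 100 
[... 2768 characters left out ...]
 180 179 178 178 179
 181 182 182 183 183 183 183 183 183 183 184 184]
62 [183 179 171 160 151 146 142 140 138 137 139 140 141 139 138 138 139 142
 146 152 159 168 175 181 185 186 186 187 187 187]
64 [180 170 157 137 117 100  95  91  91  91  91  90  89  91  93  94  97  99
 103 111 121 135 148 162 172 179 182 184 185 185]
66 [176 166 149 127 102  80  69  66  68  70  71  70  69  68  72  75  78  80
  82  85  91 101 117 135 152 166 176 180 183 183]
68 [171 164 146 123  97  78  63  63  66  70  72  72  71  69  69  72  75  77
  79  80  82  86  99 117 139 155 168 174 176 176]
71 [135 129 118 103  86  74  67  66  69  72  75  75  74  71  71  72  75  78
  79  80  80  84  90 103 115 129 134 138 137 136]
```

Pointer about 152.4, index about 154.2 to 155 in the same frame: about 2 mm (60°) more. I'll go back to the grip.

Emit:
{"fn": "jog_arm", "kwargs": {
  "deltas": [
    [[0,0,5,0,0],[0,0,5,0,0],[0,0,5,0,0],[0,0,5,0,0],[0,0,5,0,0],[0,0,5,0,0],[0,0,5,0,0],[0,0,5,0,0]]
  ]
}}

```text
time_s: 30.35
tcp_pos: [0.5861, 0.0041, 0.2198]
eef_rot: [-180.0, 0.0, -88.4]
contact_force: [0.9, 0.5, 0.0]
gripper_width: 0.0434
gripper_force: 0.0
```

Emit:
{"fn": "jog_arm", "kwargs": {
  "deltas": [
    [[0,0,5,0,0],[0,0,5,0,0],[0,0,4,-1,0],[0,0,0,0,0],[0,0,0,-2,0],[0,0,0,0,0]]
  ]
}}

```text
time_s: 31.1
tcp_pos: [0.5853, 0.1416, 0.1884]
eef_rot: [179.9, -0.1, -88.4]
contact_force: [-0.2, -0.1, 0.5]
gripper_width: 0.0437
gripper_force: 0.0
```

Emit:
{"fn": "jog_arm", "kwargs": {
  "deltas": [
    [[0,0,0,-3,0],[0,0,0,-3,0],[0,0,0,-2,0],[0,0,0,0,0]]
  ]
}}

```text
time_s: 31.6
tcp_pos: [0.5858, 0.1415, 0.1089]
eef_rot: [179.9, -0.1, -88.4]
contact_force: [-0.2, -0.9, 0.5]
gripper_width: 0.0437
gripper_force: 0.0
```

Emit:
{"fn": "jog_arm", "kwargs": {
  "deltas": [
    [[-0.7,0,0,0,0],[-0.7,0,0,0,0],[-0.7,0,0,0,0],[-0.7,0,0,0,0],[-0.7,0,0,0,0]]
  ]
}}

```text
time_s: 32.22
tcp_pos: [0.5866, 0.1427, 0.1101]
eef_rot: [-179.9, 0.0, -88.4]
contact_force: [-0.4, 1.4, 2.5]
gripper_width: 0.0176
gripper_force: 15.0
```

Emit:
{"fn": "jog_arm", "kwargs": {
  "deltas": [
    [[-0.7,0.61,-0.38,0,0],[-0.7,0.55,-0.46,0,0],[-0.7,0.48,-0.53,0,0],[-0.7,0.42,-0.59,0,0],[-0.7,0.34,-0.64,0,0],[-0.7,0.25,-0.67,0,0],[-0.7,0.16,-0.7,0,0],[-0.7,0.07,-0.72,0,0]]
  ]
}}

```text
time_s: 33.22
tcp_pos: [0.6159, 0.0954, 0.1102]
eef_rot: [-179.9, 0.0, -88.4]
contact_force: [-1.3, 2.3, 7.6]
gripper_width: 0.0175
gripper_force: 15.1
```

Emit:
{"fn": "jog_arm", "kwargs": {
  "deltas": [
    [[0,0,0,0,0],[0,0,0,0,0],[0,0,0,0,0],[0,0,0,2,0],[0,0,0,4,0],[0,0,0,4,0]]
  ]
}}

```text
time_s: 33.98
tcp_pos: [0.6147, 0.0955, 0.2102]
eef_rot: [179.9, -0.0, -88.4]
contact_force: [0.6, -0.3, -0.4]
gripper_width: 0.0438
gripper_force: 0.0
```

Emit:
{"fn": "jog_arm", "kwargs": {
  "deltas": [
    [[0,0,-5,1,0],[0,0,-5,0,0],[0,0,-5,0,0],[0,0,-5,0,0],[0,0,-5,0,0],[0,0,-5,0,0],[0,0,-5,0,0],[0,0,-5,0,0]]
  ]
}}

```text
time_s: 34.98
tcp_pos: [0.6148, -0.3059, 0.2193]
eef_rot: [180.0, 0.0, -88.4]
contact_force: [1.1, 0.6, -0.4]
gripper_width: 0.0441
gripper_force: 0.0
```

Emit:
{"fn": "jog_arm", "kwargs": {
  "deltas": [
    [[0,0,-5,0,0],[0,0,-4,0,0],[0,0,0,0,0]]
  ]
}}

```text
time_s: 35.35
tcp_pos: [0.6141, -0.397, 0.2181]
eef_rot: [179.9, 0.0, -88.6]
contact_force: [0.3, 0.5, -0.6]
gripper_width: 0.0435
gripper_force: 0.0
```

```bash
python3 - <<'E'
from h import *
A={n:np.mean([r.capture(n).astype(float) for _ in range(8)],0).astype(np.uint8) for n in("scene","top")}
for n in A: cv2.imwrite(f"pics/{n}8.png",A[n])
th=np.radians(13.5);c,q=np.cos(th),np.sin(th)
def rect(im,n,xs,ys):
    i=r.camera_info(n);Y,X=np.meshgrid(np.array(ys)/1e3,np.array(xs)/1e3)
    P=np.stack([.56+c*X-q*Y,.094+q*X+c*Y,0*X+.036,0*X+1],-1)@np.array(i["view"]).T
    return cv2.remap(im,(i["cx"]-i["fx"]*P[...,0]/P[...,2]).astype(np.float32),(i["cy"]+i["fy"]*P[...,1]/P[...,2]).astype(np.float32),cv2.INTER_CUBIC)
ys=np.arange(142,168,1.); print(ys.astype(int))
for n in A:
    for x in(50,53,56,59,62,64,66): print(n,x,rect(cv2.cvtColor(A[n],cv2.COLOR_BGR2GRAY),n,[x],ys)[0])
g=[cv2.convertScaleAbs(rect(A[n],n,np.arange(80,42.5,-.125),np.arange(130,180,.125)),alpha=1.3) for n in("top","scene")]
for o in g:
    for k in range(0,50,5): cv2.putText(o,str(130+k),(k*8+2,12),0,.35,(0,0,255),1)
    cv2.line(o,(200,0),(200,299),(0,255,255),1)
w=[cv2.resize(A["scene"][160:280,310:470],(400,300)),cv2.resize(A["top"][200:335,110:290],(400,300))]
cv2.imwrite("pics/r8.png",np.vstack([np.hstack(g),np.hstack(w)])); print(r.get_state()["time_s"])
E
```

```text
[142 143 144 145 146 147 148 149 150 151 152 153 154 155 156 157 158 159
 160 161 162 163 164 165 166 167]
scene 50 [87 88 87 86 81 75 69 59 52 49 49 51 54 57 61 66 70 73 78 83 87 88 87 87
 87 87]
scene 53 [93 93 93 92 87 80 73 62 53 49 49 51 54 57 60 66 73 78 85 89 91 93 94 95
 95 95]
scene 56 [96 97 97 96 92 85 77 66 57 52 48 48 51 55 60 69 77 84 90 94 95 96 96 96
 96 96]
scene 59 [100 100 101 100  96  90  83  72  62  53  48  47  51  57  64  73  81  86
  93  97 100 104 105 107 108 110]
scene 62 [113 120 125 125 119 112 102  87  71  59  53  52  55  61  67  80  91 102
 116 126 134 142 145 148 151 153]
scene 64 [117 124 129 132 130 120 104  86  67  57  53  52  56  64  75  87 107 124
 137 151 157 161 165 166 167 167]
scene 66 [ 98 101 105 108 105  99  84  68  57  48  47  50  56  62  74  92 109 129
 143 153 163 168 169 170 169 168]
top 50 [223 223 223 223 219 210 189 169 144 124 108  99 100 103 115 130 159 184
 207 220 222 223 224 225 226 225]
top 53 [231 231 230 228 223 211 189 162 144 122 108 100  98 103 113 135 160 195
 217 228 231 231 231 231 231 231]
top 56 [227 227 228 226 224 213 196 172 145 125 107 100  98 103 111 130 159 185
 211 221 227 228 228 228 228 228]
top 59 [225 225 225 225 218 208 186 164 144 126 113 104 103 106 118 134 161 189
 209 224 226 227 227 227 228 228]
top 62 [192 189 184 180 167 152 141 128 122 114 109 105 105 112 123 145 168 195
 215 225 230 230 230 230 230 230]
top 64 [144 129 120 114 110 102  97  93  91  91  92  94  98 104 111 125 145 166
 189 205 219 225 227 228 229 228]
top 66 [127  97  87  82  84  86  87  86  85  85  87  91  96 101 103 106 115 128
 148 173 194 213 222 227 228 228]
36.15
```

View pics/r8.png

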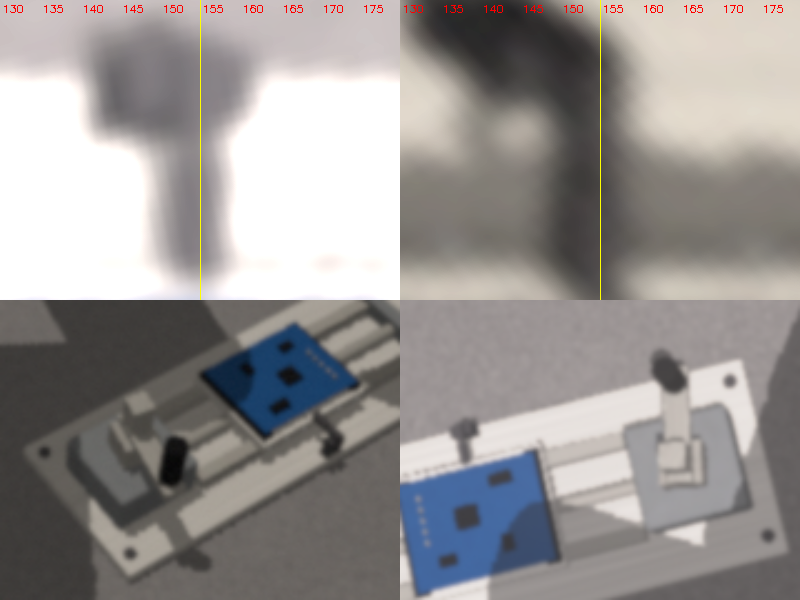

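The scene view shows the two blades as one straight band (pointer centre 152.9, index 153.0). The crank is upright on the shaft and the robot is clear, so I'm handing in.

```bash
python3 -c "
from plant import r
print(r.close_job())"
```

```text
the job is handed in; nothing more can be done
None
```

The crank is fully home on the shaft and was wound clockwise about 2¼ turns. The pointer measures within about 0.5 mm of the index in the scene camera. The crank was let go and left on the shaft, and the job was handed in at about 36 s.

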